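# Hold a spread snap ring at the groove of an armrest pivot

### The arm

A 7-joint arm with a two-finger parallel gripper is mounted at the origin on the work surface. World frame = base frame: x ahead of the robot, y to its left, z up, the work surface at z = 0. Lengths are in m, angles in rad, forces in N, time in s.
With the tool pointing down it reaches from about 0.4 to 0.85 m from the base axis. Payload 4.5 kg.
Tool frame: the origin (TCP) lies midway between the tips of the shut fingers; the grasp point (between the pads) lies 19 mm behind it; z points along the fingers, y is the direction in which the jaws open and shut (so a half turn about z gives the same grasp; the last joint's range is limited). The gripper opens to 88 mm and grips with 3 to 60 N. Pads are 18 mm wide; open, the fingers measure 123 mm over their backs; the gripper's body (75 mm by 187 mm) begins 45 mm behind the grasp point.
Start: joints at [1.172, 0.689, -0.195, 1.565, 0.157, 0.902, -0.215], TCP at [0.262, -0.567, 0.212] pointing down, gripper open.
Joint ranges: [-3.01, 3.01], [-0.46, 2.08], [-1.47, 1.51], [0.13, 2.56], [-1, 4.14], [0.04, 2.09], [-2.66, 2.66]. Speed limits (rad/s): [2.57, 2.57, 3.14, 3.14, 3.14, 3.14, 3.14].

### API

Orientations are given as a unit quaternion [x, y, z, w].
In Python, from plant import get_state, snapshot, finish_job, find_in gives the robot as it stands.
- The arm moves only by the shell command python3 -m creep 'ROWS' [OPENING] [FORCE]. ROWS is JSON, one flat list of numbers, 6 for each row, row after row: the shift along the tool's x, y, z in mm, then the turn, a rotation vector about the tool's x, y, z in degrees. In form: [tx, ty, tz, wx, wy, wz, tx, ty, tz, wx, wy, wz, ...]. A call has 1 to 5 rows; each row shifts and turns the pose as measured when the row begins, along the tool's axes as they then stand; what a row does not reach is not made up. A row lasts 1/12 s, in which the tool goes at most 41.7 mm and 7.16 degrees, less where a joint would pass 70% of its speed; a pose out of reach is approached as far as the arm can. A call is refused whole if a number of a shift passes 41.7 or a number of a turn 7.16, either way. A call with a gripper value outside its range is refused whole. OPENING is the finger opening in mm, from 0 to 88.1, set as the call begins (- or left out, the last holds). The fingers move at their own pace and stop on an object; FORCE is the grip in N (left out, the last holds). Time passes only in rows, so rows that do not move let the fingers close. It gives the time, the measured TCP pose, the force and the opening at its end, in the units of the state.
- get_state(): the state, without advancing time (a new reading comes with each control period).
- snapshot(name): name is "side" or "top" or "wrist"; returns a dict with "color" (400x640x3 uint8, red, green, blue), "intrinsics" (3x3 intrinsics, pixels), "dist_coeffs" ([k1, k2, p1, p2, k3] as OpenCV has them; the pictures are not rectified), "extrinsics" (4x4, takes a point from world to camera coordinates). Camera axes: x right, y down, z forward; pixel columns grow to the right and rows downward; lengths in m; the calibration is good to about 2 mm. A picture is of the moment at which its call begins. There is no depth.
- finish_job(): hands the job in, once; it reports no verdict.
Trained networks look in the newest picture that a camera, given by its name, has taken for a name from the list of things; names that differ only in an ending like _2 or _b are one class to them, and where a whole thing is asked for, a point or a joint stands for the part that bears it (a point fixed in the world has none). Each returns a list of dicts, best first, with "score" (0 to 1); they miss things now and then, are a little off and sometimes report something else, mostly with a low value. They report only what shows in the picture. A call takes as long as a camera call. They do not tell look-alikes from the thing itself.
- find_in(thing, camera): "xy" ([column, row] in pixels, amid what is visible of it).
The state is a dict: "clock": time; "q": joint angles; "qd": joint speeds; "joint_torque": joint torques, N m; "tool_pos": TCP position; "eef_rot": TCP orientation; "contact_force": force on the tool from outside, world axes, zero at the start; "moment": the same for the moment, N m; "opening": opening from 0.0 (shut) to 1.0 (fully open).
Only numpy, scipy, OpenCV 4.12 (cv2) and the standard library are available. Lean on these libraries where they do the work, as an engineer would, in place of code of your own. Each camera call takes 0.05 s, during which the arm holds its last target.

### The job

The client chair's armrest is on the desk for repair, and a snap ring goes on its upright pivot stub. Pick up the ring pliers that carry the ring, squeeze their handles fully so that the ring spreads wide before it meets the stub, then slide it level down over the stub until it is at the groove just above the armrest's hub, without bearing down on the hub. Finish while still holding the pliers squeezed there, the ring spread around the groove; do not let go, and leave the bottle, paper block and phone alone.

Things in the scene. Friction and masses are not known exactly. Their poses are not given: they have to be found in the camera images.
- pliers: steel ring pliers with black rubber handles, 205 long, about 0.16 kg, lying flat on the rest (top 25 above the desk). Origin: on the pivot, at the underside; +x along the jaws to the ring, z up; the handles run to -x, 35 to 115 behind the pivot, 12 thick and 20 high, flat-sided. The snap ring is already fixed on the jaw tips and stays there; its centre is 65 ahead of the pivot
- grip (a point): point midway between the two handles, 55 behind the pivot (pliers' -x), at mid-height of the handles (10 above their underside, 35 above the desk at the start); grip here from above with the fingers closing across both handles (pliers' y)
- ring_center (a point): centre of the steel snap ring, 4 thick, its underside level with the pliers'. Two half arcs, inner radius 17 relaxed (too small for the stub), outer 21.5; each moves 6 out sideways (pliers' y) when squeezed: a stub of radius 18 then passes with 1.5 to spare. The jaws lie 4 to 12 above the ring's underside
- jaw_left (a joint): turn of the left jaw and handle, rad: 0 relaxed, 0.095 fully squeezed (hard stop; ring fully spread); the right one mirrors it. At the grip point the handles are 62 wide over their outer faces relaxed, 52 squeezed, faces then parallel. A spring resists with 4 N on each handle at first, 7 N at the stop; 25 to 40 N of grip is good
- armrest: the armrest, fixed to the desk: dark steel plate 150 x 110 x 10, column, black hub of radius 30 with its top 72 above the desk, steel stub standing up from the hub. Origin under the stub's axis at desk height; the padded arm, 85 wide, top 70 above the desk, runs to its +x from 45 to 235; the -x side is free above the plate.
- groove (a point): on the stub's axis at the middle of the groove, 76.5 above the desk; groove 7 high, radius 16, its lower edge 1 above the hub's top; the stub's radius is 18 above and below the groove
- stub_top (a point): top of the stub, on its axis, 104 above the desk; the last 8 taper from radius 18 to 13 at the top
- rest: dark wooden T-shaped tool rest under the pliers, fixed, 25 high: a bar 190 x 36 along its x with a crossbar 18 x 80 (along y) at x = -101, which carries the handle ends; origin at the desk under the long bar's centre. At the grip point the handles' outer faces stand clear of the bar
- bottle: bystander: standing green bottle, radius 32, 200 high, origin at its foot
- memo: bystander: block of white note paper 90 x 90 x 45, origin under its centre
- phone: bystander: flat red phone 150 x 74 x 9, origin under its centre
Not all that is in view belongs to the job. Leave any green or pink look-alike of the pliers alone.

How it is judged:
On the way:
1. the ring is spread (jaw turned at least 0.07 rad) while it is higher than the stub's top (height (world z) of ring_center above 0.107 m and value of joint jaw_left above 0.07 rad), for 0.2 s.
At the end, for the whole second after the job is handed in: the ring is around the stub (centre within 5 mm of its axis), its mid-height within 3.5 mm of the middle of the groove, level within 0.12 rad, held spread (jaw at least 0.07 rad) by the gripper's fingers on the pliers, still, and pressing on the armrest with less than 15 N (horizontal distance between ring_center and groove below 0.005 m and z of ring_center in the frame of groove between -0.0035 and 0.0035 m and angle between pliers's own z axis and vertical below 0.12 rad and value of joint jaw_left above 0.07 rad and contact force between the fingers and pliers above 4 N and contact force between pliers and armrest below 15 N and linear speed of pliers below 0.02 m/s); the arm keeps its last pose, push and grip.
It fails at once if the ring closes (jaw under 0.045 rad) while it is on the stub, or is forced over it unspread (horizontal distance between ring_center and groove below 0.012 m and height (world z) of ring_center below 0.1 m and value of joint jaw_left below 0.045 rad).
It fails at once if the bottle, paper block or phone is moved more than 30 mm (distance of any of bottle, memo, phone from where it was at the start of the episode above 0.03 m).
It also fails if it takes over 40 s, if anything falls off the work surface, if the arm or the gripper's body presses on something with over 40 N, if the wrist force passes 120 N, or if a joint passes its speed limit or range.

## Working session

There is one attempt and no reset: what is moved stays moved. The work goes in short steps, Python scripts to look and compute and a shell command to move; the robot and the scene stay as the last step left them, time stands still between calls to the robot, and variables do not carry over. Pictures are saved under pics/ and viewed, and the job is handed in when it is done.

```bash
mkdir -p pics; ls; cat > h.py <<'E'
import numpy as np, cv2, json
from plant import get_state, snapshot, find_in
def cam(n, save=None):
    s=snapshot(n)
    if save: cv2.imwrite('pics/'+save, s['color'][:,:,::-1])
    return s
def ray(s,xy):
    K=np.array(s['intrinsics']);D=np.array(s['dist_coeffs']);T=np.array(s['extrinsics'])
    p=cv2.undistortPoints(np.array([[xy]],float),K,D)[0,0]
    R=T[:3,:3];t=T[:3,3]
    return -R.T@t, R.T@np.array([p[0],p[1],1.])
def atz(s,xy,z):
    o,d=ray(s,xy); return o+d*(z-o[2])/d[2]
def proj(s,P):
    T=np.array(s['extrinsics'])
    return cv2.projectPoints(np.array(P,float).reshape(-1,3),cv2.Rodrigues(T[:3,:3])[0],T[:3,3],np.array(s['intrinsics']),np.array(s['dist_coeffs']))[0][:,0]
E
python3 - <<'E'
from h import *
for n in ['side','top','wrist']:
    s=cam(n,n+'0.png')
    for t in ['pliers','grip','ring_center','armrest','groove','stub_top','rest','bottle','memo','phone']:
        print(n,t,[(np.round(d['xy'],1).tolist(),round(d['score'],2)) for d in find_in(t,n)][:4])
print(get_state())
E
```

```text
pics
side pliers [([229.9, 284.2], 0.94), ([317.4, 229.3], 0.85), ([366.2, 378.3], 0.79), ([359.4, 285.5], 0.64)]
side grip [([322.0, 231.7], 0.96), ([369.4, 381.0], 0.96), ([357.7, 280.9], 0.62), ([236.1, 283.7], 0.61)]
side ring_center [([355.3, 287.8], 0.69), ([367.0, 376.3], 0.67), ([233.0, 287.4], 0.62), ([321.8, 233.5], 0.6)]
side armrest [([363.3, 149.9], 0.69)]
side groove [([365.5, 152.8], 0.62)]
side stub_top [([362.3, 150.6], 0.7)]
side rest [([335.1, 237.2], 0.88)]
side bottle [([414.5, 253.1], 0.91)]
side memo [([412.8, 214.2], 0.82)]
side phone [([295.1, 135.8], 0.78)]
top pliers [([475.2, 212.6], 0.84), ([394.1, 200.0], 0.67), ([398.6, 152.1], 0.64), ([379.0, 279.7], 0.62)]
top grip [([351.6, 213.9], 0.78), ([392.2, 207.5], 0.75), ([472.5, 211.5], 0.75), ([378.8, 283.5], 0.58)]
top ring_center [([478.0, 209.4], 0.8), ([386.4, 283.4], 0.56), ([352.4, 211.9], 0.53), ([397.3, 199.5], 0.52)]
top armrest [([256.1, 158.1], 0.94)]
top groove []
top stub_top [([260.1, 163.1], 0.9)]
top rest [([346.7, 214.3], 0.88), ([350.9, 217.0], 0.63)]
top bottle [([397.5, 154.3], 0.64), ([
[... 401 characters left out ...]
'q': array([ 1.17180433,  0.68908104, -0.19461834,  1.56530704,  0.15732509,
        0.90252993, -0.21511695]), 'qd': array([ 6.40087366e-04, -4.00986121e-04, -8.81608570e-05, -5.29982548e-04,
       -1.68028874e-03,  1.68734858e-04,  2.76598460e-04]), 'joint_torque': array([-1.53298611e-04, -5.27486086e+01, -1.26727816e+00, -1.53741932e+01,
       -5.19492477e-02, -7.29301100e-04,  7.85522133e-06]), 'tool_pos': array([ 0.26215984, -0.56737569,  0.21195315]), 'eef_rot': array([9.76673745e-01, 2.14728653e-01, 4.89165915e-06, 3.11892054e-05]), 'contact_force': array([-0.20735149,  0.28889048, -0.65691196]), 'moment': array([-0.01070132, -0.08209501, -0.01326827]), 'opening': 1.002596966862933}
```

View pics/side0.png

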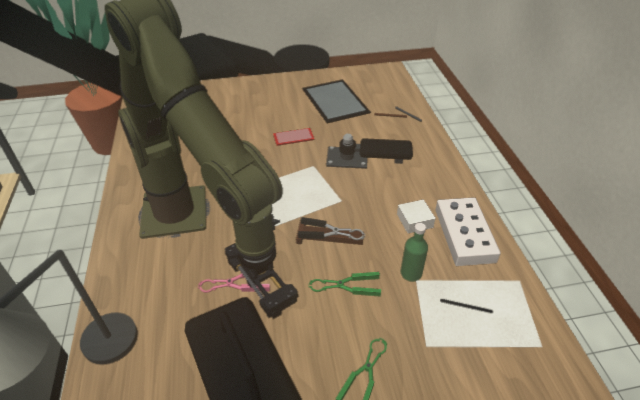

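View pics/top0.png

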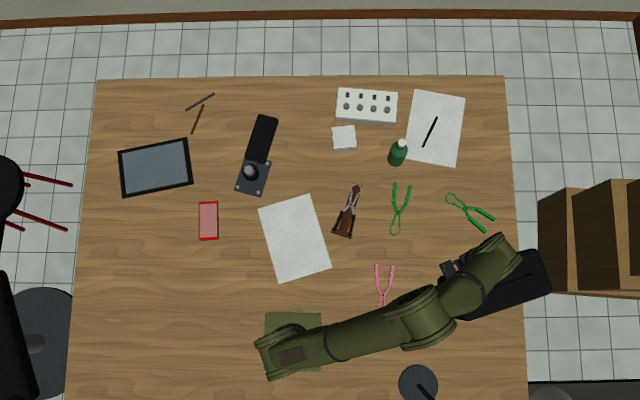

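View pics/wrist0.png

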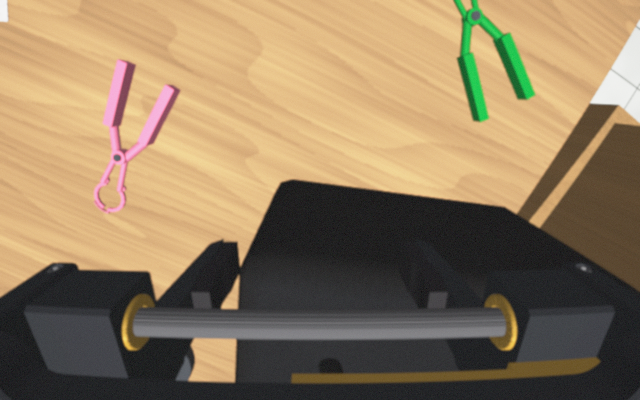

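Candidates for the pliers: the black and steel one on the wooden rest, at top (348,210) and side (332,231); green at top (400,208) and (470,212); pink at top (384,283). By the description it is the one on the rest. I'll check it in close crops.

```bash
python3 - <<'E'
from h import *
t=cv2.imread('pics/top0.png');s=cv2.imread('pics/side0.png')
def cr(i,x,y,w,h,k): return cv2.resize(i[y:y+h,x:x+w],None,fx=k,fy=k,interpolation=cv2.INTER_CUBIC)
a=cr(t,318,175,60,70,6)
b=cr(t,225,105,60,100,6)
c=np.zeros((600,780,3),np.uint8); c[:420,:360]=a; c[:600,380:740]=b
cv2.imwrite('pics/c1.png',c)
a=cr(s,285,205,90,50,6);b=cr(s,315,125,100,50,6)
c=np.zeros((600,600,3),np.uint8); c[:300,:540]=a; c[300:600,:600]=b
cv2.imwrite('pics/c2.png',c)
E
```

```text
(no output)
```

View pics/c1.png

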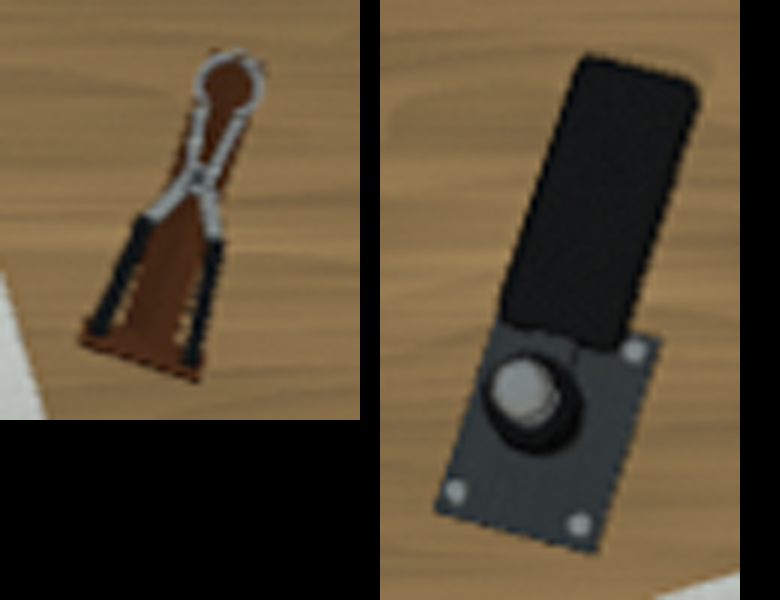

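View pics/c2.png

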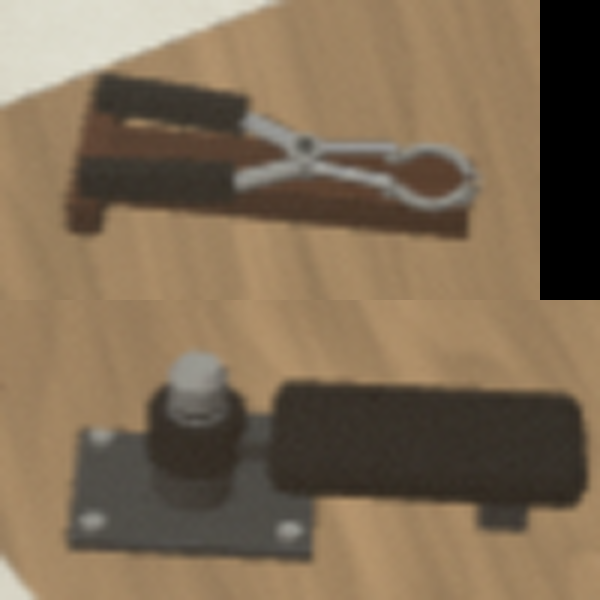

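The pliers on the rest are steel with black handles, no green or pink, so they are the right ones: ring at top (356,189), pivot (351,205). The stub top is at top (248,170), side (348,135).

```bash
cat > m.py <<'E'
from h import *
def tri(a,pa,b,pb):
    (o1,d1),(o2,d2)=ray(a,pa),ray(b,pb)
    A=np.stack([d1,-d2],1);k=np.linalg.lstsq(A,o2-o1,rcond=None)[0]
    x,y=o1+k[0]*d1,o2+k[1]*d2
    return (x+y)/2,np.linalg.norm(x-y)
E
python3 - <<'E'
from m import *
t=cam('top');s=cam('side')
c=lambda x0,y0,x,y:(x0+(x+.5)/6-.5,y0+(y+.5)/6-.5)
rt=c(318,175,230,84);rs=c(285,205,432,178);pt=c(318,175,198,178);ps=c(285,205,307,146)
st=c(225,105,140,388);ss=c(315,125,197,62)
for n,a,b,z in [('ring',rt,rs,.029),('piv',pt,ps,.035),('stub',st,ss,.104)]:
    print(n,atz(t,a,z).round(4),atz(s,b,z).round(4),tri(t,a,s,b))
he=[c(318,175,100,327),c(318,175,192,358)]; hf=[c(318,175,148,222),c(318,175,216,240)]
for p in he+hf: print(atz(t,p,.045).round(4))
# arm pad corners at z .07
for p in [(588-380,55),(698-380,95),(500-380,320),(625-380,350)]: print('pad',atz(t,c(225,105,*p),.07).round(4))
for p in [(455-380,490),(580-380,524),(635-380,350)]: print('screw',atz(t,c(225,105,*p),.012).round(4))
for n,xy,z in [('bottle',(397,154),.1),('memo',(344,138),.045),('phone',(208,221),.009)]: print(n,atz(t,xy,z).round(3))
print((-np.array(t['extrinsics'])[:3,:3].T@np.array(t['extrinsics'])[:3,3]).round(3))
from scipy.spatial.transform import Rotation as R
print(R.from_quat(get_state()['eef_rot']).as_matrix().round(3), get_state()['clock'])
E
```

```text
ring [ 0.5628 -0.2333  0.029 ] [ 0.5622 -0.2361  0.029 ] (array([ 0.56324955, -0.23342257,  0.02596982]), np.float64(0.0006174609711861665))
piv [ 0.501  -0.2124  0.035 ] [ 0.5027 -0.2077  0.035 ] (array([ 0.50083126, -0.21228041,  0.03996773]), np.float64(0.001678546573792803))
stub [0.6197 0.1665 0.104 ] [0.6233 0.1692 0.104 ] (array([0.62090754, 0.16607984, 0.10597975]), np.float64(0.0033420073316848295))
[ 0.4054 -0.1511  0.045 ]
[ 0.3861 -0.2076  0.045 ]
[ 0.4712 -0.1809  0.045 ]
[ 0.4597 -0.223   0.045 ]
pad [0.852  0.1381 0.07  ]
pad [0.8237 0.0662 0.07  ]
pad [0.6741 0.1879 0.07  ]
pad [0.6538 0.1079 0.07  ]
screw [0.5781 0.2252 0.012 ]
screw [0.5552 0.1432 0.012 ]
screw [0.6712 0.111  0.012 ]
bottle [ 0.677 -0.383  0.1  ]
memo [ 0.76  -0.189  0.045]
phone [0.442 0.333 0.009]
[ 0.159 -0.166  1.712]
[[ 0.908  0.42   0.   ]
 [ 0.42  -0.908 -0.   ]
 [-0.     0.    -1.   ]] 1.75
```

```bash
python3 -m creep '[0,0,0,0,0,7.15,0,0,0,0,0,7.15,0,0,0,0,0,7.15,0,0,0,0,0,7.15,0,0,0,0,0,7.15]' 88 30; python3 -m creep '[0,0,0,0,0,7.1,0,0,0,0,0,0]'
cat >> m.py <<'E'
from scipy.spatial.transform import Rotation as R
def delta(target,yaw=None):
    s=get_state();M=R.from_quat(s['eef_rot']).as_matrix()
    d=M.T@(np.array(target)-s['tool_pos'])*1000
    print('t',round(s['clock'],2),'pos',s['tool_pos'].round(4),'x yaw',np.degrees(np.arctan2(M[1,0],M[0,0])).round(2),'tilt',np.degrees(np.arccos(-M[2,2])).round(2),'F',s['contact_force'].round(1),'open',round(s['opening']*88.1,1))
    print('go (tool mm)',d.round(1))
    return d
E
python3 -c "
from m import *
delta([.449,-.197,.15])"
```

```text
clock: 2.17
tool_pos: [0.262, -0.5674, 0.2119]
eef_rot: [0.995, -0.099, 0.001, -0.0]
contact_force: [0.5, -0.3, 0.8]
opening: 0.999
clock: 2.33
tool_pos: [0.2623, -0.5673, 0.212]
eef_rot: [0.987, -0.162, 0.001, -0.0]
contact_force: [-0.1, 0.3, 0.2]
opening: 1.001
t 2.33 pos [ 0.2623 -0.5673  0.212 ] x yaw -18.69 tilt 0.07 F [-0.1  0.3  0.2] open 88.2
go (tool mm) [  58.1 -410.5   62.3]
```

```bash
python3 -m creep '[6,-41,0,0,0,0,6,-41,0,0,0,0,6,-41,0,0,0,0,6,-41,0,0,0,0,6,-41,0,0,0,0]' >/dev/null;  python3 -m creep '[6,-41,0,0,0,0,6,-41,0,0,0,0,6,-41,0,0,0,0,6,-41,0,0,0,0,6,-41,0,0,0,0]'; python3 -m creep '[0,0,0,0,0,0]' >/dev/null
python3 -c "
from m import *
delta([.449,-.197,.15])
s=cam('wrist','w1.png')
print(find_in('grip','wrist'),find_in('ring_center','wrist'))"
```

```text
clock: 3.17
tool_pos: [0.4444, -0.2022, 0.2095]
eef_rot: [0.988, -0.154, 0.002, 0.006]
contact_force: [0.1, -0.0, -0.3]
opening: 0.998
t 3.25 pos [ 0.4492 -0.1926  0.2094] x yaw -16.63 tilt 0.47 F [-0.2  0.9  0.8] open 88.1
go (tool mm) [ 0.7  4.  59.5]
[{'xy': [473.2, 270.2], 'score': 0.77}, {'xy': [331.9, 142.3], 'score': 0.76}, {'xy': [625.5, 24.1], 'score': 0.74}, {'xy': [310.2, 150.6], 'score': 0.59}, {'xy': [466.5, 62.9], 'score': 0.57}] [{'xy': [464.6, 57.9], 'score': 0.95}, {'xy': [619.9, 22.4], 'score': 0.82}, {'xy': [473.0, 268.6], 'score': 0.7}, {'xy': [330.8, 145.0], 'score': 0.63}, {'xy': [310.9, 153.8], 'score': 0.19}]
```

View pics/w1.png

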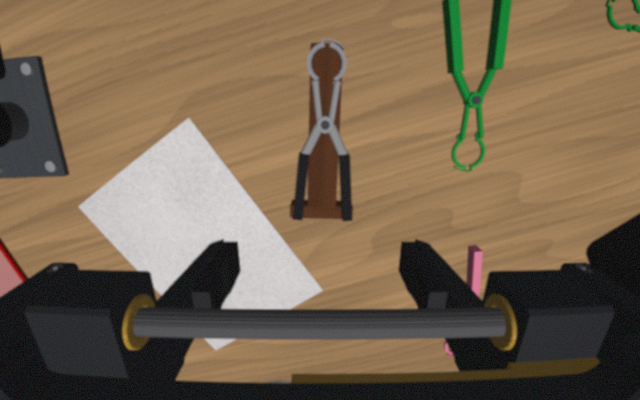

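```bash
python3 -c "
import cv2
i=cv2.imread('pics/w1.png')[35:230,270:380]
cv2.imwrite('pics/w1c.png',cv2.resize(i,None,fx=3,fy=3,interpolation=cv2.INTER_CUBIC))"
```

```text
(no output)
```

View pics/w1c.png

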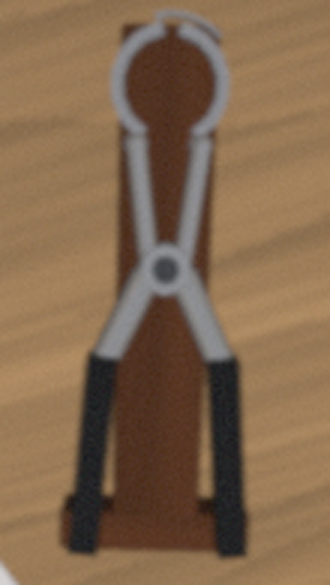

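```bash
python3 -c "
from m import *
s=cam('wrist')
c=lambda x,y:(270+(x+.5)/3-.5,35+(y+.5)/3-.5)
P={'ring':(170,82,.029),'piv':(166,270,.039),'hl':(103,358,.045),'hr':(222,360,.045),'el':(83,552,.045),'er':(232,555,.045)}
W={k:atz(s,c(a,b),z) for k,(a,b,z) in P.items()}
for k in W: print(k,W[k].round(4))
r=W['ring'];p=W['piv'];hm=(W['hl']+W['hr'])/2;em=(W['el']+W['er'])/2
for q in(p,hm,em): d=r-q;print(np.hypot(*d[:2]).round(4),np.degrees(np.arctan2(d[1],d[0])).round(2))
"
```

```text
ring [ 0.5554 -0.248   0.029 ]
piv [ 0.4926 -0.2268  0.039 ]
hl [ 0.4693 -0.1947  0.045 ]
hr [ 0.4551 -0.2371  0.045 ]
el [ 0.3974 -0.1624  0.045 ]
er [ 0.3778 -0.2191  0.045 ]
0.0662 -18.68
0.0985 -19.03
0.1773 -18.85
```

```bash
python3 -c "
from m import *
s=cam('wrist','w2.png'); delta([.449,-.197,.15])
i=cv2.imread('pics/w2.png')[35:230,270:380]
cv2.imwrite('pics/w2c.png',cv2.resize(i,None,fx=3,fy=3,interpolation=cv2.INTER_CUBIC))
c=lambda x,y:(270+(x+.5)/3-.5,35+(y+.5)/3-.5)
import pickle;pickle.dump({k:s[k] for k in s},open('w2.pkl','wb'))"
```

```text
t 3.5 pos [ 0.4436 -0.2039  0.2096] x yaw -17.78 tilt 0.74 F [-1.3 -0.4  0.6] open 87.9
go (tool mm) [ 2.7 -8.9 59.5]
```

View pics/w2c.png

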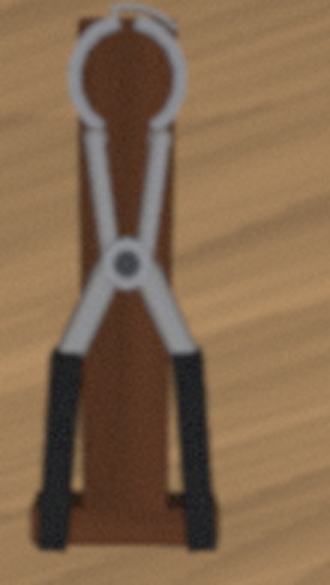

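```bash
python3 -c "
from m import *
import pickle;s=pickle.load(open('w2.pkl','rb'))
c=lambda x,y:(270+(x+.5)/3-.5,35+(y+.5)/3-.5)
P={'ring':(128,75,.029),'piv':(126,264,.039),'hl':(68,352,.045),'hr':(187,352,.045),'el':(53,548,.045),'er':(203,550,.045)}
W={k:atz(s,c(a,b),z) for k,(a,b,z) in P.items()}
for k in W: print(k,W[k].round(4))
r=W['ring'];p=W['piv'];hm=(W['hl']+W['hr'])/2;em=(W['el']+W['er'])/2
for q in(p,hm,em): d=r-q;print(np.hypot(*d[:2]).round(4),np.degrees(np.arctan2(d[1],d[0])).round(2))
g=(hm-p)[:2];print('hm',hm,em)
u=(r-em)[:2];u/=np.hypot(*u);print('grip from ring',r[:2]-.12*u,'from piv',p[:2]-.055*u,np.degrees(np.arctan2(u[1],u[0])))
delta([*(r[:2]-.12*u),.1])
"
```

```text
ring [ 0.5614 -0.236   0.029 ]
piv [ 0.4984 -0.2149  0.039 ]
hl [ 0.4748 -0.1844  0.045 ]
hr [ 0.4612 -0.2268  0.045 ]
el [ 0.4021 -0.1527  0.045 ]
er [ 0.3828 -0.2097  0.045 ]
0.0664 -18.57
0.0982 -18.03
0.1776 -17.97
hm [ 0.46802231 -0.20560654  0.045     ] [ 0.39246158 -0.18119796  0.045     ]
grip from ring [ 0.4472253  -0.19896328] from piv [ 0.44611658 -0.19788145] -17.973029885125076
t 3.5 pos [ 0.4436 -0.2039  0.2096] x yaw -17.78 tilt 0.74 F [-1.3 -0.4  0.6] open 87.9
go (tool mm) [  1.3  -7.1 109.5]
```

```bash
cat >> m.py <<'E'
def want(target,yawdeg):
    d=delta(target); M=R.from_quat(get_state()['eef_rot'])
    a=np.radians(yawdeg); T=R.from_matrix(np.array([[np.cos(a),np.sin(a),0],[np.sin(a),-np.cos(a),0],[0,0,-1]]))
    print('turn deg (tool)',np.degrees((M.inv()*T).as_rotvec()).round(2))
E
python3 -m creep '[1,-7,20,0,0,0,0,0,30,0,0,0,0,0,30,0,0,0,0,0,10,0,0,0,0,0,0,0,0,0]'
python3 -c "
from m import *
want([.4468,-.1982,.016],-18.1)"
```

```text
clock: 3.92
tool_pos: [0.4458, -0.2104, 0.1185]
eef_rot: [0.987, -0.162, 0.005, 0.009]
contact_force: [0.6, -0.4, 0.5]
opening: 1.002
t 3.92 pos [ 0.4458 -0.2104  0.1185] x yaw -18.6 tilt 1.2 F [ 0.6 -0.4  0.5] open 88.3
go (tool mm) [ -4.3 -13.6 102.2]
turn deg (tool) [ 0.93 -0.77 -0.5 ]
```

```bash
python3 -m creep '[-2,-7,5,0.5,-0.4,-0.2,-2,-6,5,0.4,-0.3,-0.2,0,0,0,0,0,0,0,0,0,0,0,0]'
python3 -c "
from m import *
want([.4468,-.1982,.016],-18.1)"
```

```text
clock: 4.25
tool_pos: [0.4451, -0.2002, 0.1087]
eef_rot: [0.987, -0.161, 0.001, 0.0]
contact_force: [0.1, -0.1, -0.4]
opening: 0.996
t 4.25 pos [ 0.4451 -0.2002  0.1087] x yaw -18.55 tilt 0.08 F [ 0.1 -0.1 -0.4] open 87.8
go (tool mm) [ 0.8 -2.4 92.7]
turn deg (tool) [ 0.02 -0.08 -0.45]
```

```bash
python3 -m creep '[1,-3,15,0,0,-0.4,0,0,20,0,0,0,0,0,10,0,0,0,0,0,0,0,0,0]'
python3 -c "
from m import *
want([.4468,-.1982,.016],-18.1)"
```

```text
clock: 4.58
tool_pos: [0.4511, -0.1991, 0.066]
eef_rot: [0.988, -0.157, 0.006, 0.001]
contact_force: [-0.6, 0.0, 0.3]
opening: 0.998
t 4.58 pos [ 0.4511 -0.1991  0.066 ] x yaw -18.11 tilt 0.67 F [-0.6  0.   0.3] open 87.9
go (tool mm) [-4.9  0.4 50. ]
turn deg (tool) [ 0.03 -0.66 -0.01]
```

```bash
python3 -m creep '[-3,0,8,0,-0.4,0,-2,0,8,0,-0.3,0,0,0,0,0,0,0]'
python3 -c "
from m import *
want([.4468,-.1982,.016],-18.1)
cam('wrist','w3.png')"
```

```text
clock: 4.83
tool_pos: [0.4476, -0.198, 0.0507]
eef_rot: [0.988, -0.157, 0.001, 0.0]
contact_force: [-0.7, -0.2, 0.2]
opening: 1.0
t 4.83 pos [ 0.4476 -0.198   0.0507] x yaw -18.09 tilt 0.12 F [-0.7 -0.2  0.2] open 88.1
go (tool mm) [-0.7  0.4 34.7]
turn deg (tool) [ 0.04 -0.11  0.01]
```

View pics/w3.png

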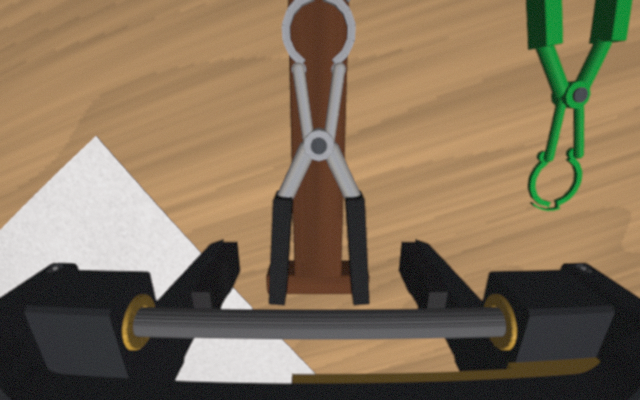

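```bash
python3 -m creep '[0,0,10,0,-0.1,0,-1,0,10,0,-0.3,0,-1,0,6,0,-0.1,0,0,0,0,0,0,0]'
python3 -c "
from m import *
want([.4468,-.1982,.016],-18.1)
s=cam('wrist','w4.png')
c=s
print(proj(s,[[.4468,-.1982,.035],[.5614,-.236,.029],[.4984,-.2149,.039]]))"
```

```text
clock: 5.22
tool_pos: [0.4469, -0.198, 0.0238]
eef_rot: [0.988, -0.157, -0.002, 0.0]
contact_force: [0.2, -0.4, 0.1]
opening: 0.999
t 5.22 pos [ 0.4469 -0.198   0.0238] x yaw -18.11 tilt 0.23 F [ 0.2 -0.4  0.1] open 88.0
go (tool mm) [0.  0.2 7.8]
turn deg (tool) [ 0.05  0.23 -0.01]
[[318.4558145  242.16966158]
 [319.00717598  16.61682788]
 [318.09976083 152.74454012]]
```

View pics/w4.png

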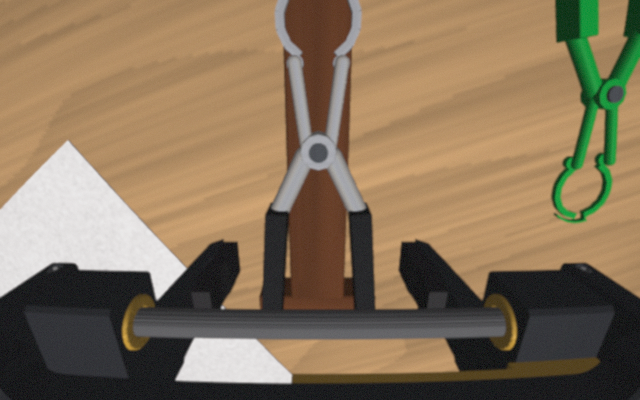

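```bash
python3 -m creep '[0,0,5,0,0.1,0,0,0,3,0,0.1,0,0,0,0,0,0,0,0,0,0,0,0,0]'
python3 -c "
from m import *
want([.4468,-.1982,.016],-18.1)"
```

```text
clock: 5.6
tool_pos: [0.447, -0.1981, 0.0152]
eef_rot: [0.988, -0.157, 0.0, 0.001]
contact_force: [0.8, 0.7, -0.9]
opening: 0.998
t 5.6 pos [ 0.447  -0.1981  0.0152] x yaw -18.11 tilt 0.06 F [ 0.8  0.7 -0.9] open 87.9
go (tool mm) [-0.2  0.1 -0.8]
turn deg (tool) [ 0.06 -0.01 -0.01]
```

```bash
python3 -m creep '[0,0,0,0,0,0,0,0,0,0,0,0,0,0,0,0,0,0,0,0,0,0,0,0,0,0,0,0,0,0]' 30 36;python3 -m creep '[0,0,0,0,0,0,0,0,0,0,0,0,0,0,0,0,0,0,0,0,0,0,0,0]'
python3 -c "
from m import *
want([.4468,-.1982,.016],-18.1)
cam('wrist','w5.png')"
```

```text
clock: 6.02
tool_pos: [0.4472, -0.1982, 0.0158]
eef_rot: [0.988, -0.157, 0.0, 0.001]
contact_force: [-1.0, 0.5, -2.2]
opening: 0.646
clock: 6.35
tool_pos: [0.447, -0.1981, 0.0159]
eef_rot: [0.988, -0.157, 0.0, 0.001]
contact_force: [-0.2, -0.3, -0.7]
opening: 0.55
t 6.35 pos [ 0.447  -0.1981  0.0159] x yaw -18.11 tilt 0.07 F [-0.2 -0.3 -0.7] open 48.4
go (tool mm) [-0.1  0.1 -0.1]
turn deg (tool) [ 0.06 -0.04 -0.01]
```

View pics/w5.png

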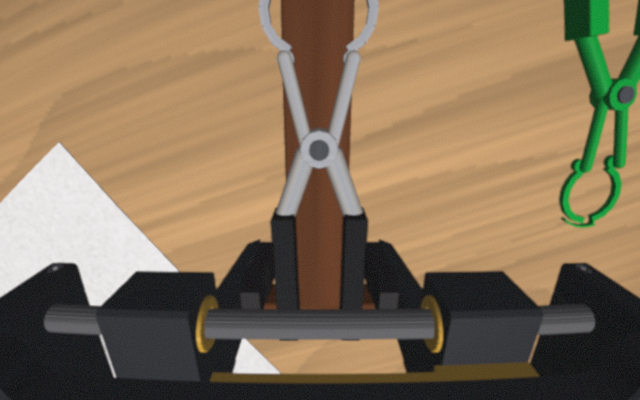

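The grip closed. The handles look parallel and the ring has spread: it spans about 113 px, against about 84 px before. Now lifting.

```bash
python3 -m creep '[0,0,-5,0,0,0,0,0,-8,0,0,0,0,0,-12,0,0,0,0,0,-15,0,0,0,0,0,-15,0,0,0]'; python3 -m creep '[0,0,-20,0,0,0,0,0,-20,0,0,0,0,0,-15,0,0,0,0,0,-5,0,0,0,0,0,0,0,0,0]'
python3 -c "
from m import *
want([.4468,-.1982,.15],-18.1)
cam('wrist','w6.png');cam('side','s6.png')
i=cv2.imread('pics/s6.png')[150:280,240:440];cv2.imwrite('pics/s6c.png',cv2.resize(i,None,fx=4,fy=4,interpolation=cv2.INTER_CUBIC))
"
```

```text
clock: 6.82
tool_pos: [0.4449, -0.1971, 0.0718]
eef_rot: [0.988, -0.157, -0.003, -0.0]
contact_force: [0.8, 0.5, -1.0]
opening: 0.55
clock: 7.23
tool_pos: [0.4457, -0.1975, 0.1397]
eef_rot: [0.988, -0.157, -0.0, 0.0]
contact_force: [-0.2, -0.2, -1.8]
opening: 0.549
t 7.23 pos [ 0.4457 -0.1975  0.1397] x yaw -18.12 tilt 0.04 F [-0.2 -0.2 -1.8] open 48.3
go (tool mm) [  1.2   0.3 -10.3]
turn deg (tool) [ 0.03  0.02 -0.02]
```

View pics/w6.png

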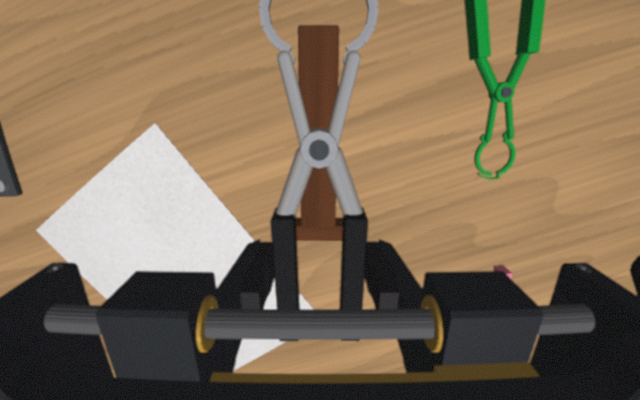

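View pics/s6c.png

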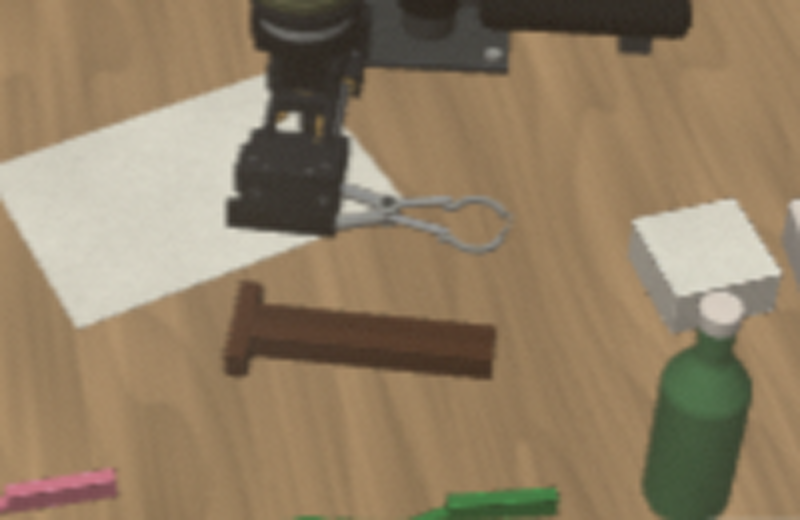

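The pliers are held level without slipping: the pivot is at wrist (318,150) both before and after the lift, and the ring is spread. Next I'll carry it above the stub.

```bash

python3 -c "
from m import *
want([.5055,.2037,.16],-18.1)
s=cam('wrist')
q=get_state();M=R.from_quat(q['eef_rot']).as_matrix()
for xy in [(319,8),(319,12)]:
  p=atz(s,xy,q['tool_pos'][2]+.011+.002); print(p, (M.T@(p-q['tool_pos'])*1000).round(1))
p=atz(s,(318,150),q['tool_pos'][2]+.023); print((M.T@(p-q['tool_pos'])*1000).round(1))
"
```

```text
t 7.33 pos [ 0.4451 -0.1972  0.1384] x yaw -18.12 tilt 0.15 F [-0.2  0.3 -1.4] open 48.2
go (tool mm) [ -67.4 -399.8  -21.6]
turn deg (tool) [ 0.03  0.14 -0.02]
[ 0.56161292 -0.23593476  0.15081336] [123.2   0.6 -13.5]
[ 0.55997305 -0.23539829  0.15081336] [121.4   0.6 -13.5]
[ 57.2   0.1 -23.2]
```

```bash
python3 -m creep '[-2,-12,-5,0,0,0,-4,-24,-5,0,0,0,-5,-30,-5,0,0,0,-5,-30,-5,0,0,0,-5,-30,0,0,0,0]'; python3 -m creep '[-5,-30,0,0,0,0,-5,-30,0,0,0,0,-5,-30,0,0,0,0,-5,-30,0,0,0,0,-5,-30,0,0,0,0]'
python3 -c "
from m import *
want([.5055,.2037,.16],-18.1)"
```

```text
clock: 7.8
tool_pos: [0.4603, -0.0754, 0.1529]
eef_rot: [0.986, -0.166, -0.007, 0.003]
contact_force: [0.6, 0.8, -1.6]
opening: 0.551
clock: 8.22
tool_pos: [0.4824, 0.0813, 0.1464]
eef_rot: [0.986, -0.167, -0.013, 0.005]
contact_force: [1.0, 0.0, -1.9]
opening: 0.549
t 8.22 pos [0.4824 0.0813 0.1464] x yaw -19.24 tilt 1.55 F [ 1.   0.  -1.9] open 48.3
go (tool mm) [ -18.9 -123.   -14.8]
turn deg (tool) [ 0.75  1.35 -1.13]
```

```bash
python3 -m creep '[-4,-25,-6,0.3,0.5,-0.4,-4,-25,-6,0.3,0.5,-0.4,-4,-20,-4,0,0.3,-0.3,-3,-14,-2,0,0,0,-2,-8,0,0,0,0]'; python3 -m creep '[0,0,0,0,0,0,0,0,0,0,0,0]'
python3 -c "
from m import *
want([.5055,.2037,.16],-18.1)"
```

```text
clock: 8.63
tool_pos: [0.492, 0.1857, 0.1572]
eef_rot: [0.988, -0.152, -0.006, 0.003]
contact_force: [-0.3, 0.2, -1.0]
opening: 0.544
clock: 8.8
tool_pos: [0.4906, 0.1876, 0.1551]
eef_rot: [0.989, -0.149, -0.007, 0.003]
contact_force: [-0.6, -0.0, -1.8]
opening: 0.55
t 8.8 pos [0.4906 0.1876 0.1551] x yaw -17.2 tilt 0.94 F [-0.6 -0.  -1.8] open 48.4
go (tool mm) [  9.4 -19.8  -5.2]
turn deg (tool) [0.51 0.79 0.91]
```

```bash
python3 -m creep '[4,-8,-3,0.3,0.4,0.5,4,-8,-2,0.2,0.4,0.4,0,-2,0,0,0,0,0,0,0,0,0,0]'
python3 -c "
from m import *
want([.5055,.2037,.16],-18.1)
w=cam('wrist','w7.png');cam('side','s7.png');cam('top','t7.png')
a=cv2.imread('pics/s7.png')[100:190,300:400];b=cv2.imread('pics/t7.png')[120:210,210:310]
cv2.imwrite('pics/c7.png',cv2.resize(np.hstack([a,b]),None,fx=4,fy=4,interpolation=cv2.INTER_CUBIC))
"
```

```text
clock: 9.13
tool_pos: [0.5046, 0.1985, 0.1589]
eef_rot: [0.987, -0.161, -0.0, 0.002]
contact_force: [-0.0, 0.4, -1.5]
opening: 0.547
t 9.13 pos [0.5046 0.1985 0.1589] x yaw -18.58 tilt 0.22 F [-0.   0.4 -1.5] open 48.2
go (tool mm) [-0.8 -5.3 -1.1]
turn deg (tool) [ 0.22  0.01 -0.48]
```

View pics/w7.png

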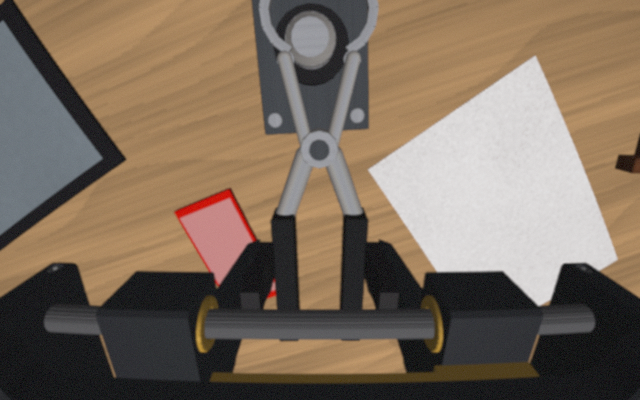

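View pics/c7.png

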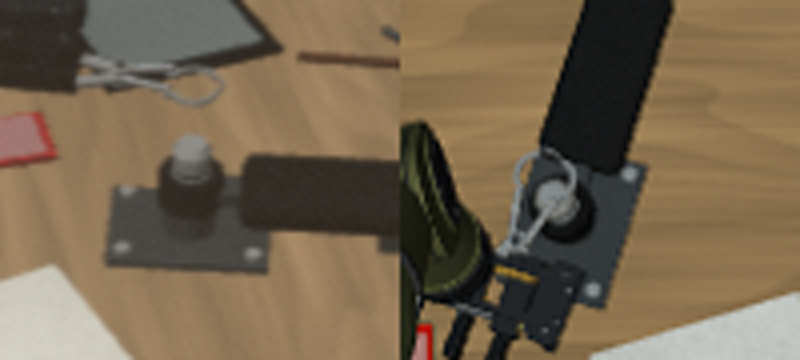

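```bash

python3 -c "
from m import *
w=cam('wrist','w8.png'); want([.5055,.2037,.16],-18.1)
i=cv2.imread('pics/w8.png')[0:110,240:400]
cv2.imwrite('pics/w8c.png',cv2.resize(i,None,fx=5,fy=5,interpolation=cv2.INTER_CUBIC))
import pickle;pickle.dump((w,get_state()),open('w8.pkl','wb'))
"
```

```text
t 9.33 pos [0.5039 0.1982 0.1589] x yaw -18.56 tilt 0.25 F [-0.7  0.2 -1.5] open 48.7
go (tool mm) [-0.2 -5.8 -1.1]
turn deg (tool) [ 0.24  0.05 -0.46]
```

View pics/w8c.png

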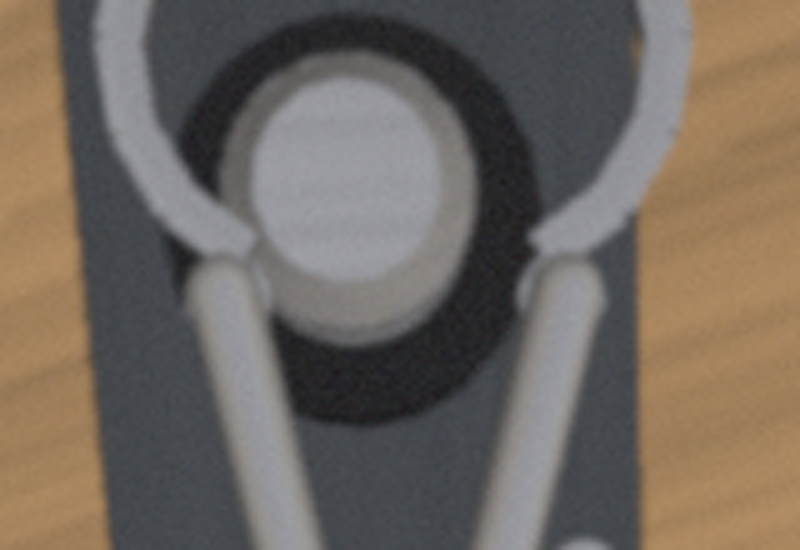

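```bash
cat > fit.py <<'E'
from m import *
import pickle
from scipy.optimize import least_squares
w,q=pickle.load(open('w8.pkl','rb'))
c=lambda p:(240+(p[0]+.5)/5-.5,(p[1]+.5)/5-.5)
M=R.from_quat(q['eef_rot']).as_matrix();tp=q['tool_pos']
def tool(p,h): # pixel -> tool xy (mm) on plane world z h
    return (M.T@(atz(w,c(p),h)-tp)*1000)[:2]
L=[(97,40),(104,90),(122,140),(150,190)];Rr=[(692,30),(683,100),(665,150),(640,195)]
Li=[(152,60),(165,110),(185,155),(210,195)];Ri=[(640,40),(632,90),(610,140),(585,185)]
z=tp[2]+.013
l=[tool(p,z) for p in L];r=[tool(p,z) for p in Rr];li=[tool(p,z) for p in Li];ri=[tool(p,z) for p in Ri]
# tool y: which image side?
def f(v):
    X,Y,s=v;o=[]
    for pts,sg,rad in((l,1,21.5),(r,-1,21.5),(li,1,17),(ri,-1,17)):
        sgn=np.sign(l[0][1]-r[0][1])*sg
        o+=[np.hypot(a-X,b-(Y+sgn*s))-rad for a,b in pts]
    return o
v=least_squares(f,[120,0,6]);print('ring tool X,Y,spread',v.x.round(2),'res',np.round(v.fun,1))
st=tool((345,181),.104);print('stub tool',st.round(2),'world',(atz(w,c((345,181)),.104)).round(4))
print('left +y?',l[0][1]>r[0][1])
E
python3 fit.py
```

```text
ring tool X,Y,spread [122.57   0.38   6.23] res [ 0.4  0.2 -0.  -0.1  0.3  0.2  0.1  0.2 -0.2 -0.4 -0.2  0.5 -0.1 -0.3
 -0.5  0.1]
stub tool [122.7   -6.52] world [0.6221 0.1651 0.104 ]
left +y? False
```

The ring is fully spread: the fit gives 6.2 mm per side. The stub is 7 mm off in tool -y. I'll correct that and lower the ring to just above the stub top for another look.

```bash
python3 -m creep '[0,-4,4,0.1,0,-0.2,0,-3,8,0,0,-0.2,0,0,8,0,0,0,0,0,8,0,0,0,0,0,4,0,0,0]';python3 -m creep '[0,0,0,0,0,0,0,0,0,0,0,0]'
python3 -c "
from m import *
want([.5053,.2049,.102],-18.1)
"
```

```text
clock: 9.75
tool_pos: [0.5064, 0.2052, 0.1245]
eef_rot: [0.987, -0.158, -0.0, 0.001]
contact_force: [-0.1, 0.3, -1.9]
opening: 0.544
clock: 9.92
tool_pos: [0.5051, 0.2046, 0.1223]
eef_rot: [0.987, -0.158, -0.002, 0.002]
contact_force: [0.3, -0.4, -1.6]
opening: 0.546
t 9.92 pos [0.5051 0.2046 0.1223] x yaw -18.15 tilt 0.29 F [ 0.3 -0.4 -1.6] open 48.1
go (tool mm) [ 0.2 -0.4 20.3]
turn deg (tool) [ 0.23  0.17 -0.05]
```

```bash
python3 -m creep '[0,0,6,0.1,0.1,0,0,0,6,0.1,0,0,0,0,5,0,0,0,0,0,0,0,0,0,0,0,0,0,0,0]'
python3 -c "
from m import *
import pickle
w=cam('wrist','w9.png'); want([.5053,.2049,.102],-18.1)
i=cv2.imread('pics/w9.png')[0:110,240:400]
cv2.imwrite('pics/w9c.png',cv2.resize(i,None,fx=5,fy=5,interpolation=cv2.INTER_CUBIC))
pickle.dump((w,get_state()),open('w8.pkl','wb'))
cam('side','s9.png');i=cv2.imread('pics/s9.png')[100:180,310:410]
cv2.imwrite('pics/s9c.png',cv2.resize(i,None,fx=7,fy=7,interpolation=cv2.INTER_CUBIC))
"
```

```text
clock: 10.33
tool_pos: [0.5053, 0.2044, 0.1037]
eef_rot: [0.987, -0.158, -0.0, -0.0]
contact_force: [-0.1, 0.2, -1.5]
opening: 0.548
t 10.38 pos [0.5052 0.2043 0.1037] x yaw -18.17 tilt 0.04 F [ 0.   0.7 -2.2] open 48.8
go (tool mm) [-0.1 -0.6  1.7]
turn deg (tool) [ 0.01  0.04 -0.07]
```

View pics/w9c.png

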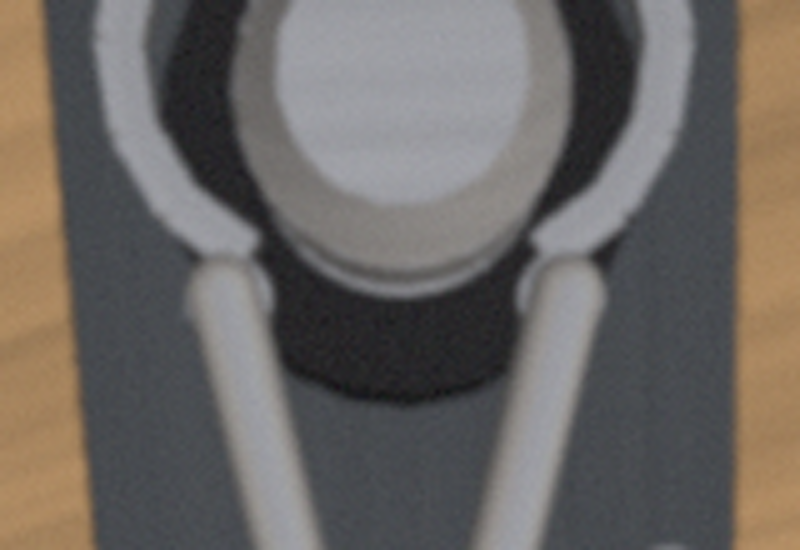

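View pics/s9c.png

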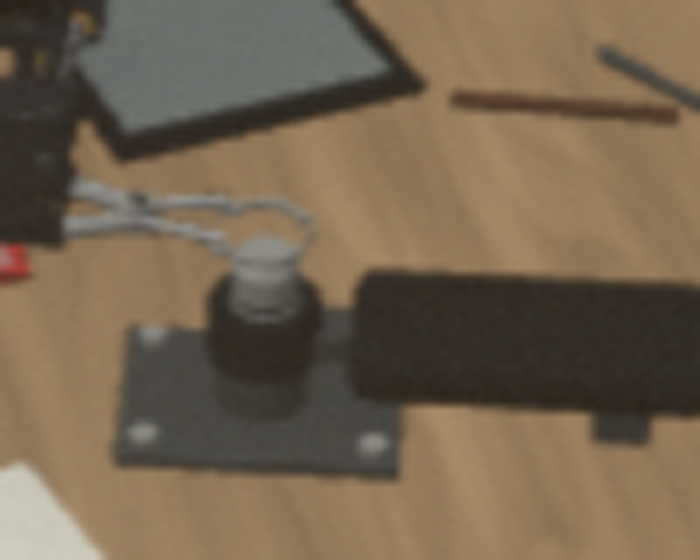

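```bash
cat >> fit.py <<'E'
import sys
print('NEW')
b=tool((402,206),.104);print('from bottom of top face',b+[13,0])
P=[tool(p,.104) for p in [(402,206),(330,180),(475,180),(282,110),(524,110),(276,70),(530,70)]]
g=least_squares(lambda v:[np.hypot(a-v[0],d-v[1])-13 for a,d in P],[120,0]);print('top circle',g.x.round(2),g.fun.round(1))
P=[tool(p,.096) for p in [(403,274),(330,252),(478,252),(250,160),(556,160),(235,110),(571,110)]]
g=least_squares(lambda v:[np.hypot(a-v[0],d-v[1])-18 for a,d in P],[120,0]);print('cyl circle',g.x.round(2),g.fun.round(1))
E
python3 fit.py
```

```text
ring tool X,Y,spread [122.45   0.26   6.22] res [ 0.4  0.2 -0.  -0.1  0.3  0.2  0.1  0.2 -0.2 -0.4 -0.2  0.4 -0.1 -0.3
 -0.5  0.1]
stub tool [112.83  -4.92] world [0.614  0.1738 0.104 ]
left +y? False
NEW
from bottom of top face [123.42093546   0.98805452]
top circle [123.49   1.07] [ 0.1 -0.  -0.1  0.   0.  -0.  -0. ]
cyl circle [123.03   1.13] [ 0.2 -0.1 -0.  -0.2 -0.2  0.1  0.1]
```

```bash
python3 -m creep '[0.6,0.8,3,0,0,0,0,0,4,0,0,0,0,0,4,0,0,0,0,0,0,0,0,0,0,0,0,0,0,0]'
python3 -c "
from m import *
import pickle
w=cam('wrist','w10.png'); want([.5055,.2035,.0655],-18.1)
i=cv2.imread('pics/w10.png')[0:110,240:400]
cv2.imwrite('pics/w10c.png',cv2.resize(i,None,fx=5,fy=5,interpolation=cv2.INTER_CUBIC))
pickle.dump((w,get_state()),open('w8.pkl','wb'))
"
```

```text
clock: 10.85
tool_pos: [0.5065, 0.2036, 0.0925]
eef_rot: [0.987, -0.158, 0.001, -0.001]
contact_force: [-0.1, -0.0, -2.0]
opening: 0.548
t 10.9 pos [0.5064 0.2037 0.0924] x yaw -18.16 tilt 0.09 F [ 0.2  0.1 -2. ] open 48.4
go (tool mm) [-0.8  0.5 26.9]
turn deg (tool) [-0.07 -0.05 -0.06]
```

View pics/w10c.png

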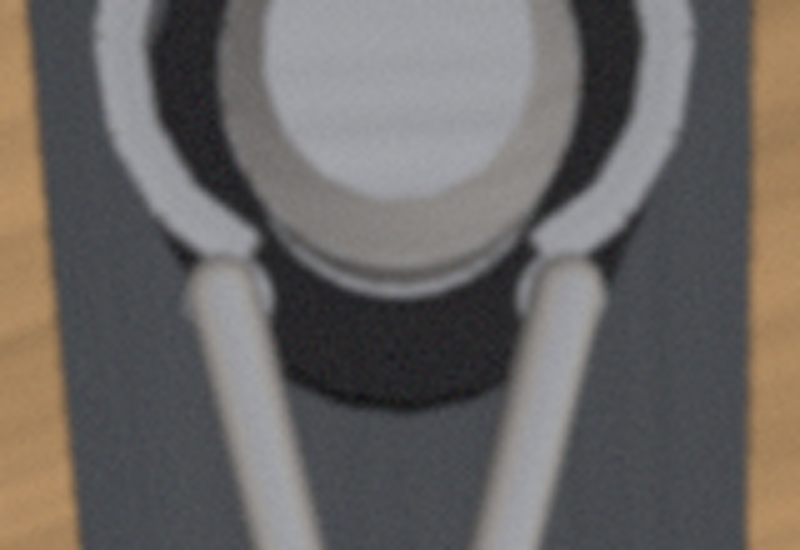

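```bash
python3 - <<'E'
exec(open('fit.py').read().split("import sys")[0])
P=[tool(p,.104) for p in [(400,201),(268,95),(531,95),(264,50),(534,50)]]
g=least_squares(lambda v:[np.hypot(a-v[0],d-v[1])-13 for a,d in P],[120,0]);print('top circle',g.x.round(2),g.fun.round(1))
P=[tool(p,.096) for p in [(401,274),(325,248),(475,249),(235,150),(566,150),(219,85),(581,85)]]
g=least_squares(lambda v:[np.hypot(a-v[0],d-v[1])-18 for a,d in P],[120,0]);print('cyl circle',g.x.round(2),g.fun.round(1))
E
```

```text
ring tool X,Y,spread [122.48   0.29   6.25] res [ 0.4  0.2 -0.  -0.1  0.3  0.2  0.1  0.2 -0.2 -0.4 -0.2  0.4 -0.1 -0.3
 -0.5  0.1]
stub tool [110.87  -4.55] world [0.6131 0.1734 0.104 ]
left +y? False
top circle [122.02   0.71] [-0.1  0.1  0.1 -0.1 -0.2]
cyl circle [121.84   0.84] [ 0.4 -0.3 -0.2  0.   0.1  0.2  0.2]
```

```bash
python3 -m creep '[-0.8,0.5,2,0,0,0,0,0,4,0,0,0,0,0,4,0,0,0,0,0,0,0,0,0,0,0,0,0,0,0]'
python3 -c "
from m import *
import pickle
w=cam('wrist','w11.png'); want([.5057,.2033,.0655],-18.1)
i=cv2.imread('pics/w11.png')[0:110,240:400]
cv2.imwrite('pics/w11c.png',cv2.resize(i,None,fx=5,fy=5,interpolation=cv2.INTER_CUBIC))
pickle.dump((w,get_state()),open('w8.pkl','wb'))
"
```

```text
clock: 11.32
tool_pos: [0.5054, 0.2036, 0.0815]
eef_rot: [0.987, -0.158, 0.001, -0.001]
contact_force: [-0.3, -0.2, -2.2]
opening: 0.551
t 11.37 pos [0.5053 0.2036 0.0815] x yaw -18.15 tilt 0.1 F [ 0.1 -0.6 -1.3] open 48.3
go (tool mm) [ 0.4  0.2 16. ]
turn deg (tool) [-0.08 -0.05 -0.05]
```

View pics/w11c.png

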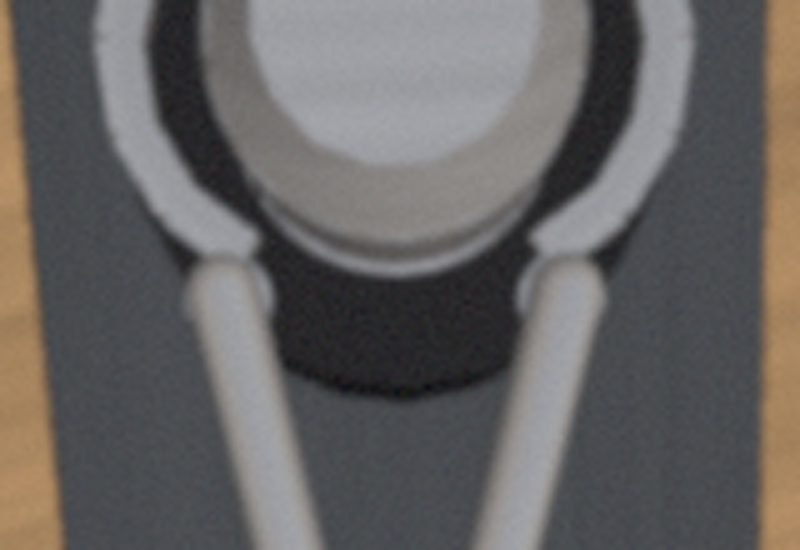

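The ring is now below the taper with no contact force, and the stub is centred: mid-column 397 in the crop against 395 for the ring.

```bash
python3 -m creep '[0.2,0,3,0,0,0,0,0,3,0,0,0,0,0,4,0,0,0,0,0,0,0,0,0,0,0,0,0,0,0]'
python3 -c "
from m import *
import pickle
w=cam('wrist','w12.png'); want([.5055,.2035,.0655],-18.1)
i=cv2.imread('pics/w12.png')[0:110,240:400]
cv2.imwrite('pics/w12c.png',cv2.resize(i,None,fx=5,fy=5,interpolation=cv2.INTER_CUBIC))
s=cam('side','s12.png');print(s['color'].shape, proj(s,[[.6207,.1660,.0765],[.6207,.166,.104]]))
i=cv2.imread('pics/s12.png')[120:165,325:385]
cv2.imwrite('pics/s12c.png',cv2.resize(i,None,fx=12,fy=12,interpolation=cv2.INTER_CUBIC))
"
```

```text
clock: 11.78
tool_pos: [0.5059, 0.2036, 0.0706]
eef_rot: [0.987, -0.158, 0.001, -0.001]
contact_force: [-0.6, -0.3, -1.3]
opening: 0.55
t 11.83 pos [0.5058 0.2035 0.0705] x yaw -18.16 tilt 0.12 F [ 0.2  0.4 -1.4] open 48.3
go (tool mm) [-0.2  0.1  5. ]
turn deg (tool) [-0.09 -0.07 -0.06]
(400, 640, 3) [[346.66213908 141.7055148 ]
 [346.89981169 135.52666541]]
```

View pics/w12c.png

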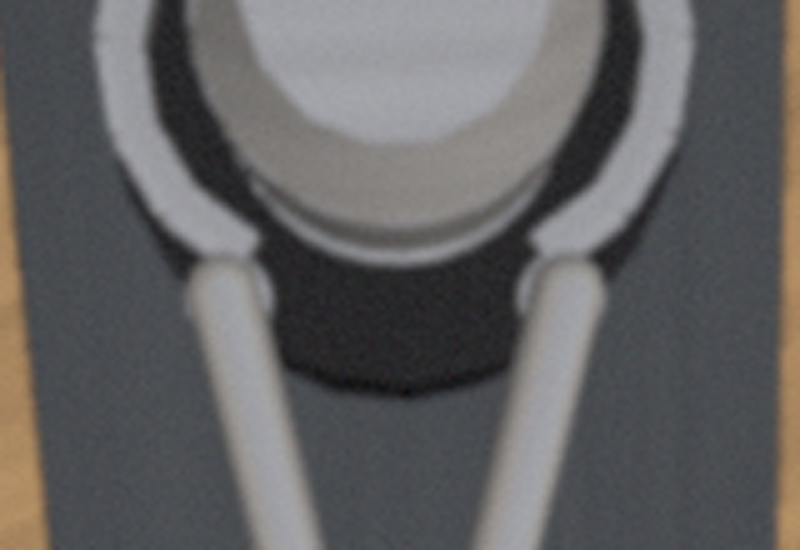

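View pics/s12c.png

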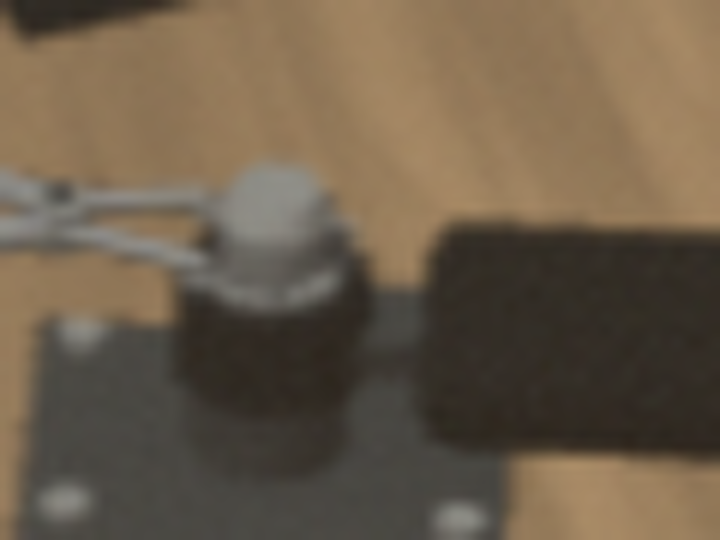

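```bash
python3 -m creep '[-0.2,0,2,0,0,0,-0.2,0,1.5,0,0,0,0,0,0,0,0,0,0,0,0,0,0,0]'
python3 -c "
from m import *
want([.5055,.2035,.066],-18.1)"
```

```text
clock: 12.22
tool_pos: [0.5057, 0.2038, 0.0671]
eef_rot: [0.987, -0.158, 0.001, -0.001]
contact_force: [-0.5, -0.6, -1.3]
opening: 0.551
t 12.22 pos [0.5057 0.2038 0.0671] x yaw -18.15 tilt 0.16 F [-0.5 -0.6 -1.3] open 48.5
go (tool mm) [-0.   0.4  1.1]
turn deg (tool) [-0.12 -0.11 -0.05]
```

```bash
python3 -m creep '[0,0.2,1.2,0,0,0,0,0,0,0,0,0,0,0,0,0,0,0,0,0,0,0,0,0]'
python3 -c "
from m import *
import pickle
w=cam('wrist','w13.png'); want([.5055,.2035,.066],-18.1)
i=cv2.imread('pics/w13.png')[0:110,240:400]
cv2.imwrite('pics/w13c.png',cv2.resize(i,None,fx=5,fy=5,interpolation=cv2.INTER_CUBIC))
pickle.dump((w,get_state()),open('w8.pkl','wb'))
s=cam('side','s13.png');i=cv2.imread('pics/s13.png')[120:165,325:385]
pickle.dump(s,open('s13.pkl','wb'))
cv2.imwrite('pics/s13c.png',cv2.resize(i,None,fx=12,fy=12,interpolation=cv2.INTER_CUBIC))
"
```

```text
clock: 12.55
tool_pos: [0.5057, 0.2037, 0.0659]
eef_rot: [0.987, -0.158, 0.001, -0.001]
contact_force: [-0.5, -0.3, -0.3]
opening: 0.549
t 12.6 pos [0.5057 0.2036 0.0659] x yaw -18.16 tilt 0.18 F [-0.2 -0.2 -1.5] open 48.3
go (tool mm) [-0.1  0.2 -0.1]
turn deg (tool) [-0.14 -0.12 -0.06]
```

View pics/w13c.png

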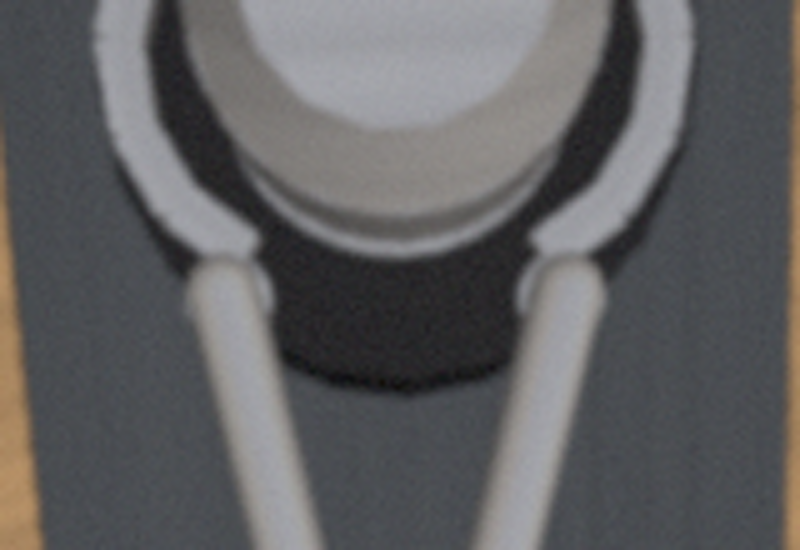

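View pics/s13c.png

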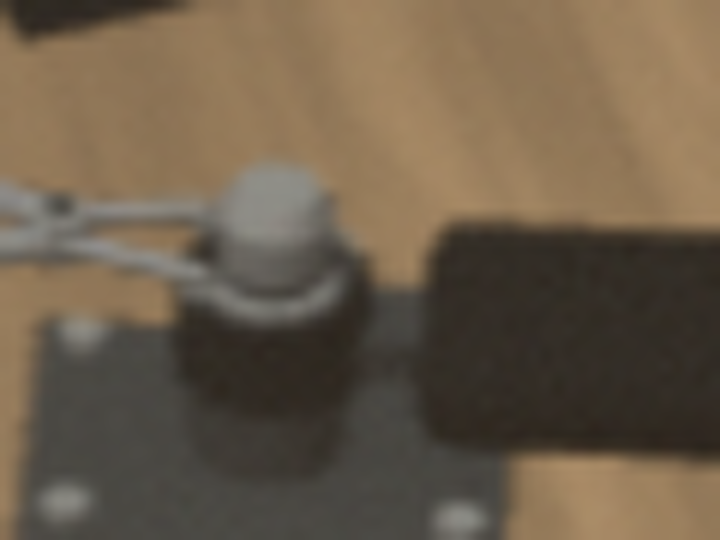

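```bash
python3 - <<'E'
exec(open('fit.py').read().split("import sys")[0])
P=[tool(p,.104) for p in [(397,130),(243,12),(550,12),(310,102),(488,102)]]
g=least_squares(lambda v:[np.hypot(a-v[0],d-v[1])-13 for a,d in P],[120,0]);print('top circle',g.x.round(2),g.fun.round(1))
# hub top edge r30 z .072: bottom visible
h=tool((397,390),.072);print('hub centre from rim',h+[30,0])
ring=M@np.array([.1225,.0003,-.011])+tp;print('ring world',ring.round(4))
s=pickle.load(open('s13.pkl','rb'))
for z in(.071,.074,.077,.080):
  pts=[]
  for a in np.linspace(0,2*np.pi,73):
    v=np.array([.0215*np.cos(a),.0215*np.sin(a)+np.sign(np.sin(a))*.006,0])
    q=M@v; pts.append([ring[0]+q[0],ring[1]+q[1],z-.002])
  p=proj(s,pts); print(z,'lowest crop row',((p[:,1].max()-120+.5)*12).round(0),'col range',((p[:,0].min()-325+.5)*12).round(),((p[:,0].max()-325+.5)*12).round())
print('stub top crop',((proj(s,[[*ring[:2],.104],[*ring[:2],.072]])-[325,120]+.5)*12).round())
E
```

```text
ring tool X,Y,spread [122.42   0.34   6.27] res [ 0.4  0.2 -0.  -0.1  0.3  0.2  0.1  0.2 -0.2 -0.4 -0.2  0.4 -0.1 -0.3
 -0.5  0.1]
stub tool [106.13  -3.68] world [0.6076 0.174  0.104 ]
left +y? False
top circle [122.92   0.55] [-0.  -0.  -0.1 -0.   0.1]
hub centre from rim [121.79700773   0.55206892]
ring world [0.622  0.1652 0.0771]
0.071 lowest crop row 343.0 col range 197.0 343.0
0.074 lowest crop row 335.0 col range 197.0 343.0
0.077 lowest crop row 327.0 col range 197.0 344.0
0.08 lowest crop row 319.0 col range 197.0 344.0
stub top crop [[274. 193.]
 [270. 280.]]
```

```bash
python3 -m creep '[0,0,0.6,0,0,0,0,0,0,0,0,0,0,0,0,0,0,0,0,0,0,0,0,0,0,0,0,0,0,0]'
python3 -c "
from m import *
want([.5055,.2035,.0655],-18.1)
print(np.abs(get_state()['qd']).max())
from plant import finish_job
print(finish_job())"
```

```text
clock: 13.07
tool_pos: [0.5058, 0.2037, 0.0653]
eef_rot: [0.987, -0.158, 0.001, -0.001]
contact_force: [0.8, 0.2, -0.8]
opening: 0.548
t 13.07 pos [0.5058 0.2037 0.0653] x yaw -18.15 tilt 0.2 F [ 0.8  0.2 -0.8] open 48.3
go (tool mm) [-0.2  0.3 -0.2]
turn deg (tool) [-0.15 -0.13 -0.05]
0.001897840902902697
the job is handed in; nothing more can be done
None
```

The job is handed in at 13.1 s, with the ring spread around the groove and the pliers still held squeezed; no verdict was reported. I gripped the black-handled pliers on the rest at 36 N, which spread the ring on the rest. I then lifted it level, centred it over the stub with the wrist camera and lowered it in small steps.

**What the last checks showed:**
- **Spread:** 6.3 mm per side, which is fully open.
- **Centring:** the ring centre is about 0.5 mm from the stub axis, measured just before the last 0.6 mm step down.
- **Height:** ring mid-height is about 76.4 mm from the arm's own measurement, against the groove middle at 76.5 mm.
- **Level and still:** the tool is tilted 0.2° and the joints are near zero speed.
- **Force:** the wrist force read about 1 N, with no sign of contact on the hub.
- **Bystanders:** the arm's path kept well clear of the bottle, paper block and phone. I did not measure their positions again at the end.

**What disagreed:**
- The gripper read 48 mm, where 52 mm over the handles was expected. In the wrist view, the handles looked parallel and the ring was fully spread.
- The side camera put the ring about 1 to 1.5 mm higher than the arm's measurement. That is within the 2 mm calibration and the 3.5 mm limit.
- One early wrist picture was taken while the arm was still settling and put the ring about 15 mm off. I discarded it and took another.

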